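Keep the coffee warm

ROBOT

A 6-joint arm with a two-finger parallel gripper is mounted at the origin on a cart in front of the work surface, level with it; the furniture and walls round the work are solid. World frame = base frame: x ahead of the robot, y to its left, z up, the work surface at z = 0. Lengths are in m, angles in rad, forces in N, time in s.
With the tool pointing down it reaches from about 0.35 to 0.85 m from the base axis. Payload 8.1 kg.
Tool frame: the origin (TCP) lies on the centre line of the jaws, within the pads' length; the fingertips stand robot.finger_overhang ahead of it and the grasp point (between the pads) lies 5 mm behind it (robot.finger_overhang is the distance from the TCP to the fingertips, in m); z points along the fingers, y is the direction in which the jaws open and shut (so a half turn about z gives the same grasp; the last joint's range is limited). The gripper opens to 93 mm and grips with 3 to 60 N. Pads are 15 mm wide; open, the fingers measure 128 mm over their backs; the gripper's body (75 mm by 188 mm) begins 65 mm behind the grasp point.
Start: joints at [1.053, 0.13, 1.488, -0, 1.523, -0.085], TCP at [0.252, 0.545, 0.233] pointing down, gripper open.
Joint ranges: [-2.96, 2.96], [-0.89, 2.26], [0.02, 2.5], [-1.34, 4.48], [0, 2.73], [-2.66, 2.66]. Speed limits (rad/s): [2.39, 2.39, 2.79, 3.14, 3.14, 3.14].

INTERFACE

Orientations are given as a rotation vector (axis times angle).
In Python, from plant import robot gives the robot as it stands. The module is installed in compiled form; this text tells all that it offers.
- The arm moves only by the tool carry_out, never from a script. Its argument "commands" is a list that holds one entry, the list of rows, each a list of 4 numbers: the shift along the tool's x, y, z in cm, then the turn about the tool's z in degrees. In form: [[[tx, ty, tz, roll], ...]]. A call has 1 to 20 rows; each row shifts and turns the commanded pose from where the row before left it, along the tool's axes as they then stand; what a row does not reach is not made up. A row lasts 1/12 s, in which the tool goes at most 41.7 mm and 7.16 degrees, less where a joint would pass 70% of its speed; a pose out of reach is approached as far as the arm can. A call is refused whole if a number of a shift passes 4.17 or a number of a turn 7.16, either way. A call with a gripper value outside its range is refused whole. "claw" is the finger opening in cm, from 0 to 9.3, set as the call begins (left out, the last holds). The fingers move at their own pace and stop on an object; "grip_force" is the grip in N (left out, the last holds). Time passes only in rows, so rows that do not move let the fingers close. It gives the time, the measured TCP pose, the force and the opening at its end, in the units of the state.
- robot.read_state(): the state, without advancing time (a new reading comes with each control period).
- robot.read_camera(name): name is "side" or "top"; returns the picture (400x640x3 uint8, red, green, blue); there is no depth.
- robot.camera_params(name): a dict with "mtx" (3x3 intrinsics, pixels), "R" (3x3) and "t" (3): a world point X has camera coordinates R X + t. Camera axes: x right, y down, z forward; pixel columns grow to the right and rows downward; lengths in m; the calibration is good to about 2 mm. A picture is of the moment at which its call begins. camera_params takes no time and is no camera call.
- robot.close_job(): hands the job in, once; it reports no verdict.
The state is a dict: "t": time; "q": joint angles; "dq": joint speeds; "joint_torque": joint torques, N m; "tool_pos": TCP position; "orientation": TCP orientation; "force": force on the tool from outside, world axes, zero at the start; "wrist_torque": the same for the moment, N m; "opening": finger opening in m.
Only numpy, scipy, OpenCV 4.12 (cv2) and the standard library are available. Lean on these libraries where they do the work, as an engineer would, in place of code of your own. Each camera call takes 0.05 s, during which the arm holds its last target.

TASK

Stand the mug from the desk upright on the round plate of the cup warmer, its foot fully on the plate, setting it down gently. Then, with the mug there, turn the warmer's rotary switch handle clockwise from its off stop all the way to its on stop, and leave it there. Do not tip the mug or disturb the other things on the desk.

Things in the scene. Friction and masses are not known exactly. Their poses are not given: they have to be found in the camera images.
- mug: White china mug, about 0.27 kg, standing empty on the desk (not the one on the window sill). 95 mm high, 92 mm across the mouth, foot 70 mm. Origin: on the underside, 16.5 mm from the body's axis towards the loop handle, which is on the -y side and reaches 80 mm from the axis; z up. Too wide to span: pinch the wall at the rim, one finger inside (80 mm wide, 85 mm deep).
- mug_rim (a point): Centre of the mug's mouth, on the body's axis, 95 mm above its underside. Pinch the wall 41 mm from here, opposite the handle; it feels about 13 mm thick. Axes as the mug's.
- warmer: Grey desk cup warmer, fixed to the desk, 150 x 280 mm, deck 30 mm high. A round aluminium plate lies on the deck's right half (-y side); a turret (110 x 100 mm, top 85 mm above the desk) with the rotary switch stands on the left half (+y side). Origin: on the desk under the middle of the warmer; the handle's axis is at x = 0, y = +75 mm, the plate's centre at x = 0, y = -65 mm. x points from its front (nearest the robot) to its back, z up.
- plate_top (a point): Centre of the plate's flat top face, 34 mm above the desk. The plate is 130 mm across, has no rim and stands 4 mm proud of the deck. Axes as the warmer's.
- handle_grip (a point): On the switch's turning axis (vertical), 121 mm above the desk, at a good height to grip the handle. The handle is a black upright bar 66 mm long, 13 mm thick, centred on the axis, from 93 to 135 mm above the desk, on a flat hub 52 mm across (87 to 93 mm). The point turns with it: x along the bar, y across it; a white line marks the pointer end, on the -x side.
- isolator (a joint): Angle of the switch handle: 0 = off (bar along the warmer's x, pointer towards the warmer's front, at the dot), 1.047 = on (turned 60 degrees clockwise seen from above, pointer at the dash). Stops at both ends. A spring detent pulls the handle to the nearer end; turning it takes at most about 0.15 N m.
- stapler: Black desk stapler, 144 x 39 x 54 mm, loose, a bystander. Origin under its middle.
- eraser: Eraser in a sleeve, 20 x 44 x 12 mm, loose, a bystander. Origin under its middle.
Mind the look-alikes: they are no part of the job. What is shaped like the mug but blue is not meant.

How it is judged:
By the outcome, as a careful person would: the job done as asked, in the order asked, and still so for the second after the job is handed in, with the robot touching nothing.
It also fails if it takes over 53 s, if anything falls off the work surface, if the arm or the gripper's body presses on something with over 40 N, if the wrist force passes 120 N, or if a joint passes its speed limit or range.

## Working session

There is one attempt and no reset: what is moved stays moved. The work goes in short steps, Python scripts to look and compute and a tool call to move; the robot and the scene stay as the last step left them, time stands still between calls to the robot, and variables do not carry over. Pictures are saved under pics/ and viewed, and the job is handed in when it is done.

Besides the shell and the picture viewer there is one more tool, called after "Call:" by a JSON object that holds its "api" and its "payload", one argument or row to a line. carry_out: Moves the arm, as the interface text tells. Its arguments: {"type":"object","properties":{"commands":{"type":"array","items":{"type":"array","items":{"type":"array","items":{"type":"number"}}}},"claw":{"type":"number"},"grip_force":{"type":"number"}},"required":["commands"]}

```bash
mkdir -p pics; python3 - <<'E'
from plant import robot
import cv2
for n in("top","side"):
    im=robot.read_camera(n); cv2.imwrite(f"pics/{n}0.png",im[:,:,::-1])
    p=robot.camera_params(n); print(n,p)
s=robot.read_state(); print(s, robot.finger_overhang)
E
```

```text
top {'mtx': array([[423.80218814,   0.        , 322.74104736],
       [  0.        , 423.80218814, 198.12561753],
       [  0.        ,   0.        ,   1.        ]]), 'R': array([[-0.01872627, -0.99982172,  0.00242086],
       [-0.98607401,  0.01806848, -0.16532266],
       [ 0.16524944, -0.00548303, -0.98623656]]), 't': array([-0.08259016,  0.56279487,  0.87284543])}
side {'mtx': array([[509.96223407,   0.        , 324.28107555],
       [  0.        , 509.96223407, 195.08505312],
       [  0.        ,   0.        ,   1.        ]]), 'R': array([[ 0.9288048 , -0.37013568,  0.01792267],
       [-0.22218475, -0.59494552, -0.77244661],
       [ 0.29657306,  0.71346998, -0.63482676]]), 't': array([-0.54188449,  0.14054714,  1.12848749])}
{'t': 0.1, 'q': array([ 1.05259862e+00,  1.31086392e-01,  1.48914829e+00,  1.49545859e-05,
        1.52301562e+00, -8.53744005e-02]), 'dq': array([-0.00089805, -0.00218676, -0.00231162,  0.00011472,  0.00081831,
        0.00044415]), 'joint_torque': array([ 1.41909561e-03, -5.61338532e+01, -4.93099129e+01,  7.70848012e-02,
        2.89727922e-02, -9.55677001e-05]), 'tool_pos': array([0.25138023, 0.54426503, 0.23170402]), 'orientation': array([-6.74474831e-01, -3.06781631e+00,  2.47877583e-03]), 'force': array([-0.03700957, -0.55088529,  0.31299453]), 'wrist_torque': array([-0.06057599, -0.019392  , -0.05237513]), 'opening': 0.09315136264251969} 0.014
```

View pics/top0.png

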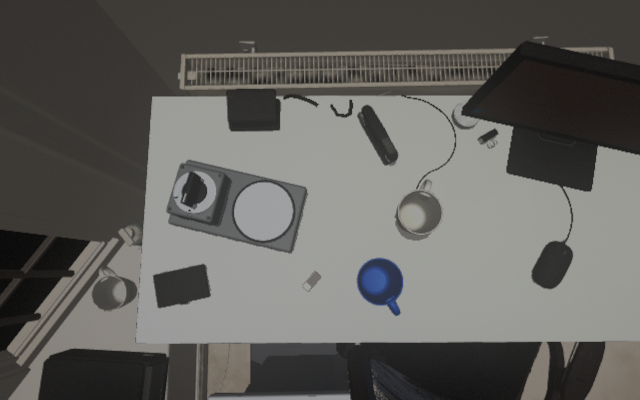

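View pics/side0.png

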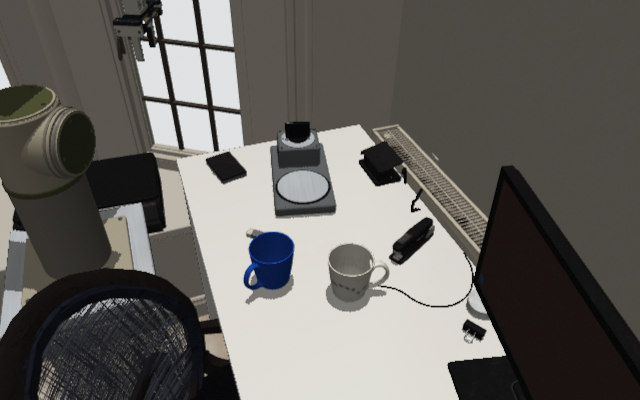

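Candidates: the white mug at top (419,213), the blue mug at (380,282), and the sill mug at (110,290). The white one on the desk fits the description. I'll enlarge it to confirm and then measure.

```bash
cat > h.py <<'E'
import numpy as np, cv2
from plant import robot
P={n:robot.camera_params(n) for n in("top","side")}
def ray(n,uv,z):
    p=P[n]; R=np.array(p["R"]);t=np.array(p["t"]); c=-R.T@t
    d=R.T@np.linalg.inv(p["mtx"])@np.array([uv[0],uv[1],1.])
    return c+d*(z-c[2])/d[2]
def proj(n,X):
    p=P[n]; v=p["mtx"]@(p["R"]@np.array(X)+p["t"]); return v[:2]/v[2]
def show(im,x0,x1,y0,y1,k,name):
    cv2.imwrite("pics/"+name,cv2.resize(im[y0:y1,x0:x1],None,fx=k,fy=k,interpolation=cv2.INTER_CUBIC))
E
python3 - <<'E'
from h import *
t=cv2.imread("pics/top0.png"); s=cv2.imread("pics/side0.png")
a=cv2.resize(t[165:255,380:460],None,fx=5,fy=5,interpolation=cv2.INTER_CUBIC)
b=cv2.resize(s[230:310,315:395],None,fx=5,fy=5,interpolation=cv2.INTER_CUBIC)
c=np.zeros((450,800,3),np.uint8); c[:450,:400]=a; c[:400,400:]=b
cv2.imwrite("pics/mugcrop.png",c)
show(t,155,315,145,265,5,"warmtop.png"); show(s,255,345,110,220,5,"warmside.png")
E
```

```text
(no output)
```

View pics/mugcrop.png

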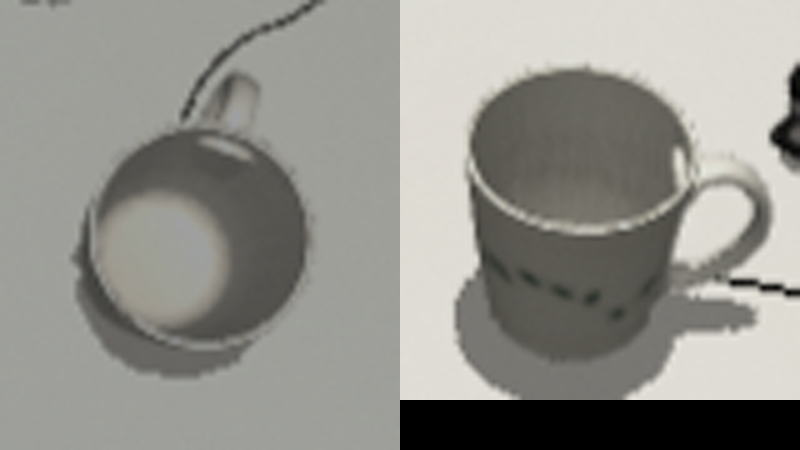

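View pics/warmtop.png

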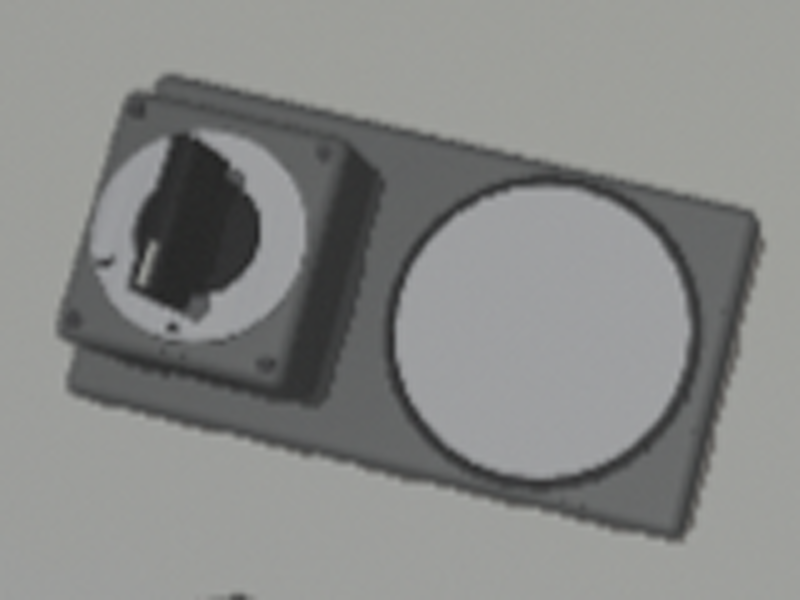

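View pics/warmside.png

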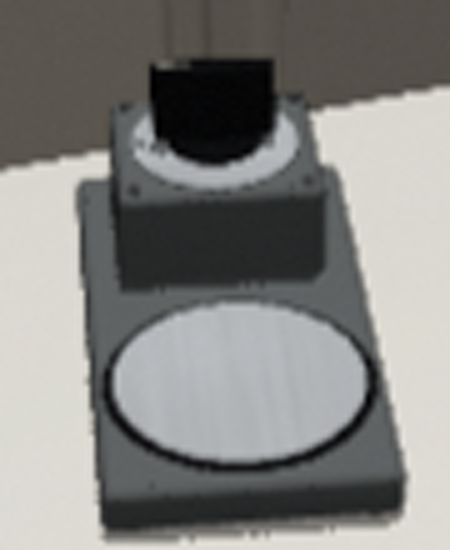

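The crop confirms the white mug: rim centre about top (420,213), handle pointing up-right to (428,181), with a cable passing close to the handle. The warmer plate is at about (264,211) and the dial at (195,192).

```bash
cat > meas.py <<'E'
from h import *
t=cv2.imread("pics/top0.png"); s=cv2.imread("pics/side0.png")
def fitc(pts):
    A=np.c_[2*pts[:,:2],np.ones(len(pts))]; b=(pts[:,:2]**2).sum(1)
    x=np.linalg.lstsq(A,b,rcond=None)[0]; return x[:2],np.sqrt(x[2]+x[:2]@x[:2])
def blob(n,im,box,lo,z,hi=256):
    x0,x1,y0,y1=box; g=cv2.cvtColor(im,cv2.COLOR_BGR2GRAY)
    m=np.zeros(g.shape,np.uint8); m[y0:y1,x0:x1]=((g>=lo)&(g<hi))[y0:y1,x0:x1]*255
    c=max(cv2.findContours(m,0,cv2.CHAIN_APPROX_NONE)[0],key=cv2.contourArea)
    h=cv2.convexHull(c)[:,0].astype(float)
    return fitc(np.array([ray(n,p,z) for p in h]))
g=cv2.cvtColor(t,cv2.COLOR_BGR2GRAY); gs=cv2.cvtColor(s,cv2.COLOR_BGR2GRAY)
print("gray plate,deck,desk",g[211,264],g[240,283],g[260,330],gs[187,303])
pt,r=blob("top",t,(228,298,176,246),135,.034); print("plate top",pt,r)
ps,r=blob("side",s,(274,332,168,205),125,.034); print("plate side",ps,r)
d,r=blob("top",t,(172,218,168,215),130,.087); print("dial",d,r)
# rim
k=lambda l,x0,y0:np.array(l)/5+np.array([x0,y0])-.4
rt=k([(91,240),(308,240),(200,128),(200,348),(118,165),(285,165),(283,312),(125,318)],380,165)
print("rim top",fitc(np.array([ray("top",p,.095) for p in rt])))
rs=k([(470,140),(695,165),(575,68),(585,233),(490,195),(660,90),(670,215)],315,230)-np.array([80,0])
print("rim side",fitc(np.array([ray("side",p,.095) for p in rs])))
hd=k([(238,72)],380,165)[0]; print("handle tip z.05",ray("top",hd,.06))
hs=k([(772-400,210)],315,230)[0]; print("handle tip side",ray("side",hs,.05))
v=d-pt; print("warmer +y dir",v/np.linalg.norm(v),np.linalg.norm(v),"yaw",np.degrees(np.arctan2(-v[0],v[1])))
for n in [(372,138),(390,160),(364,108)]: print("stapler",ray("top",n,.04))
print("eraser",ray("top",(312,281),.01),"blue",ray("top",(380,282),.095),"blue handle",ray("top",(396,312),.06))
print("bar ends", ray("top",(155+205/5-.4,145+155/5-.4),.135),ray("top",(155+155/5-.4,145+285/5-.4),.135))
E
python3 meas.py
```

```text
gray plate,deck,desk 159 106 158 179
plate top [0.5380244  0.03815157] 0.06347149435800668
plate side [0.5367111  0.03366205] 0.06383664288030182
dial [0.57305571 0.1737857 ] 0.044176345238970474
rim top (array([ 0.52075831, -0.29045996]), np.float64(0.04519553552963091))
rim side (array([ 0.52177493, -0.29598103]), np.float64(0.04537970778077608))
handle tip z.05 [ 0.59667001 -0.31896311  0.06      ]
handle tip side [ 0.59940725 -0.31692965  0.05      ]
warmer +y dir [0.25007181 0.96822729] 0.14008500894205184 yaw -14.481761651307616
stapler [ 0.6968995 -0.2059635  0.04     ]
stapler [ 0.64544996 -0.2440264   0.04      ]
stapler [ 0.76786951 -0.19049625  0.04      ]
eraser [ 0.38405475 -0.06628013  0.01      ] blue [ 0.38182005 -0.20349155  0.095     ] blue handle [ 0.31983659 -0.2384912   0.06      ]
bar ends [0.59613559 0.15780696 0.135     ] [0.54443968 0.17574004 0.135     ]
```

Call:
{"api": "carry_out", "payload": {
  "commands": [
    [[0,0,0,6.9],[0,0,0,6.9],[0,0,0,6.9],[0,0,0,6.9],[0,0,0,6.9],[0,0,0,6.9],[0,0,0,6.9],[0,0,0,6.9],[0,0,0,6.9],[0,0,0,6.9],[0,0,0,6.9],[0,0,0,6.9],[0,0,0,0],[0,0,0,0]]
  ],
  "claw": 5.0,
  "grip_force": 20
}}

```text
t: 1.27
tool_pos: [0.2515, 0.5445, 0.2321]
orientation: [2.531, 1.86, -0.001]
force: [-0.7, -0.1, -0.0]
opening: 0.0499
```

```bash
cat >> h.py <<'E'
from scipy.spatial.transform import Rotation as Ro
def go(target,yang=None):
    s=robot.read_state(); R=Ro.from_rotvec(s["orientation"]).as_matrix()
    d=R.T@(np.array(target)-s["tool_pos"])*100
    y=np.degrees(np.arctan2(R[1,1],R[0,1]))
    print("t",s["t"],"pos",s["tool_pos"].round(4),"zaxis",R[:,2].round(4),"yang",y.round(2),"shift cm",d.round(2),"roll",None if yang is None else round(y-yang,2),"F",s["force"].round(1),"T",s["wrist_torque"].round(2),"open",round(s["opening"],4),"q",np.round(s["q"],2))
E
python3 -c "
from h import *
go((.482,-.281,.22),-18)"
```

```text
t 1.2667 pos [0.2515 0.5445 0.2321] zaxis [-5.e-04 -7.e-04 -1.e+00] yang -17.38 shift cm [-71.9   46.65   1.26] roll 0.62 F [-0.7 -0.1 -0. ] T [-0.03  0.13  0.04] open 0.0499 q [1.05 0.13 1.49 0.   1.52 1.36]
```

Call:
{"api": "carry_out", "payload": {
  "commands": [
    [[-1.5,0.97,0,0.6],[-3,1.95,0,0],[-3,1.95,0,0],[-3,1.95,0,0],[-3,1.95,0,0],[-3,1.95,0,0],[-3,1.95,0,0],[-3,1.95,0,0],[-3,1.95,0,0],[-3,1.95,0,0],[-3,1.95,0,0],[-3,1.95,0,0],[-3,1.95,0,0],[-3,1.95,0,0],[-3,1.95,0,0],[-3,1.95,0,0],[-3,1.95,0,0],[-3,1.95,0,0],[-2,1.3,0,0],[-1,0.65,0,0]]
  ]
}}

```text
t: 2.93
tool_pos: [0.4213, -0.0979, 0.2325]
orientation: [2.543, 1.844, -0.001]
force: [-0.1, 0.5, 0.9]
opening: 0.0499
```

```bash
python3 -c "
from h import *
go((.482,-.281,.22),-18)"
```

```text
t 2.9333 pos [ 0.4213 -0.0979  0.2325] zaxis [-1.e-04 -6.e-04 -1.e+00] yang -18.11 shift cm [-15.52  11.46   1.26] roll -0.11 F [-0.1  0.5  0.9] T [-0.05  0.11  0.01] open 0.0499 q [-0.35 -0.34  1.93 -0.    1.56 -0.03]
```

Call:
{"api": "carry_out", "payload": {
  "commands": [
    [[-2,1.5,0,0],[-3,2.2,0,0],[-3,2.2,0,0],[-3,2.2,0,0],[-2,1.5,0,0],[-1,0.7,0,0],[0,0,0,0],[0,0,0,0],[0,0,0,0],[0,0,0,0]]
  ]
}}

```text
t: 3.77
tool_pos: [0.4752, -0.2588, 0.2328]
orientation: [-2.543, -1.845, -0.0]
force: [0.5, 0.1, 0.1]
opening: 0.0497
```

```bash
python3 -c "
from h import *
go((.482,-.281,.22),-18)
t=robot.read_camera('top');s=robot.read_camera('side')
t=t[:,:,::-1];s=s[:,:,::-1]
c=np.zeros((480,800,3),np.uint8); c[:,:400]=cv2.resize(t[150:270,370:470],None,fx=4,fy=4); c[:,400:]=cv2.resize(s[130:310,275:425],None,fx=400/150,fy=480/180); cv2.imwrite('pics/above.png',c)
for n in('top','side'): print(n,proj(n,robot.read_state()['tool_pos']))
"
```

```text
t 3.7667 pos [ 0.4752 -0.2588  0.2328] zaxis [ 1.e-04  3.e-04 -1.e+00] yang -18.08 shift cm [-1.91  1.33  1.28] roll -0.08 F [0.5 0.1 0.1] T [-0.01  0.11  0.01] open 0.0497 q [-0.59 -0.03  1.65  0.    1.52 -0.28]
top [421.29300983 227.95339965]
side [324.11147137 200.07094241]
```

View pics/above.png

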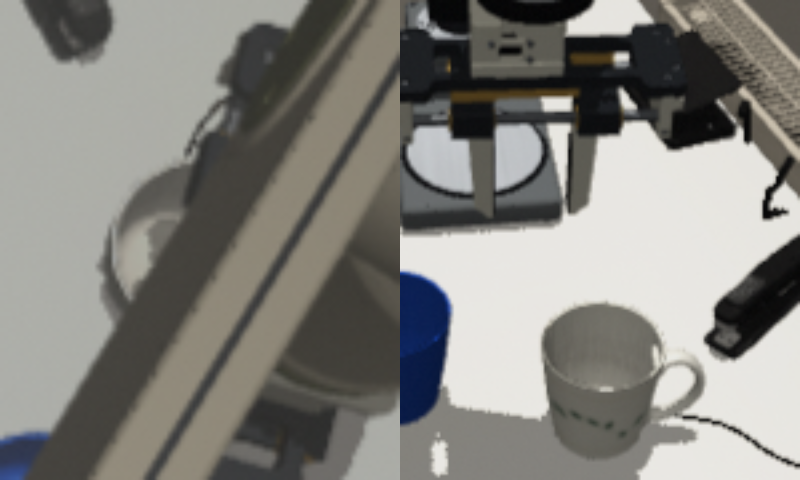

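```bash
python3 -c "
from h import *
s=robot.read_state(); R=Ro.from_rotvec(s['orientation']).as_matrix()
for a in(-1,1):
  for dx in(-.0075,.0075): print(a,dx,(proj('side',s['tool_pos']+R@[dx,a*.025,.014])-[275,130])*[400/150,480/180]+[400,0])
"
```

```text
-1 -0.0075 [495.1421958  210.36837255]
-1 0.0075 [494.22577419 196.29290886]
1 -0.0075 [567.33625643 208.32607783]
1 0.0075 [565.54733188 194.31965048]
```

Call:
{"api": "carry_out", "payload": {
  "commands": [
    [[-0.9,0.65,0,0],[-0.9,0.65,0,0],[0,0,1.5,0],[0,0,2,0],[0,0,2,0],[0,0,2,0],[0,0,1.5,0],[0,0,1,0],[0,0,0.5,0],[0,0,0,0],[0,0,0,0],[0,0,0,0],[0,0,0,0]]
  ]
}}

```text
t: 4.95
tool_pos: [0.4828, -0.282, 0.129]
orientation: [2.543, 1.841, 0.001]
force: [0.3, -0.1, -0.3]
opening: 0.0503
```

```bash
python3 -c "
from h import *
go((.482,-.280,.073),-18)
s=robot.read_camera('side')[:,:,::-1]
show(s,275,425,190,310,5,'above2.png')
"
```

```text
t 4.95 pos [ 0.4828 -0.282   0.129 ] zaxis [ 0.0018 -0.0013 -1.    ] yang -18.19 shift cm [ 0.17 -0.15  5.6 ] roll -0.19 F [ 0.3 -0.1 -0.3] T [-0.08  0.06 -0.01] open 0.0503 q [-0.62  0.09  1.72 -0.    1.33 -0.3 ]
```

View pics/above2.png

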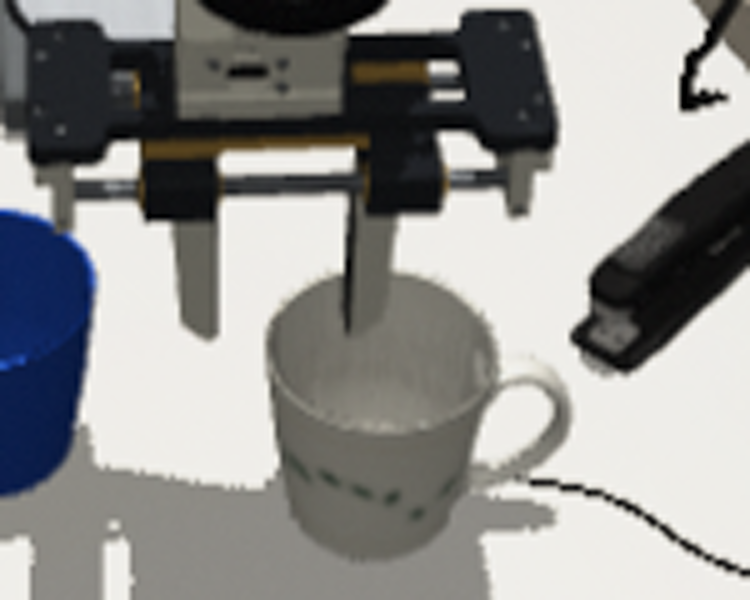

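Both fingers straddle the near wall: the inner tip is over the mouth at crop (365,330) and the outer tip is outside at (200,335). Clear to descend.

Call:
{"api": "carry_out", "payload": {
  "commands": [
    [[0.1,-0.1,1,0],[0,0,1,0],[0,0,1,0],[0,0,1,0],[0,0,0.8,0],[0,0,0.5,0],[0,0,0.3,0],[0,0,0,0],[0,0,0,0]]
  ]
}}

```text
t: 5.75
tool_pos: [0.4814, -0.2802, 0.0717]
orientation: [-2.545, -1.842, -0.0]
force: [0.5, 0.0, 0.3]
opening: 0.05
```

Call:
{"api": "carry_out", "payload": {
  "commands": [
    [[0,0,0,0],[0,0,0,0],[0,0,0,0],[0,0,0,0],[0,0,0,0],[0,0,0,0],[0,0,0,0],[0,0,0,0],[0,0,0,0],[0,0,0,0],[0,0,0,0],[0,0,0,0]]
  ],
  "claw": 0,
  "grip_force": 30
}}

```text
t: 6.75
tool_pos: [0.4841, -0.281, 0.0741]
orientation: [2.54, 1.84, 0.005]
force: [3.9, 0.8, 7.0]
opening: 0.0112
```

```bash
python3 -c "
from h import *
go((.482,-.280,.073),-18)
s=robot.read_camera('side')[:,:,::-1]
show(s,275,425,190,310,5,'grip.png')
"
```

```text
t 6.75 pos [ 0.4841 -0.281   0.0741] zaxis [ 0.0059 -0.0023 -1.    ] yang -18.17 shift cm [ 0.03 -0.24  0.11] roll -0.17 F [3.9 0.8 7. ] T [ 0.14 -1.36  0.25] open 0.0112 q [-0.62  0.15  1.77  0.    1.22 -0.3 ]
```

View pics/grip.png

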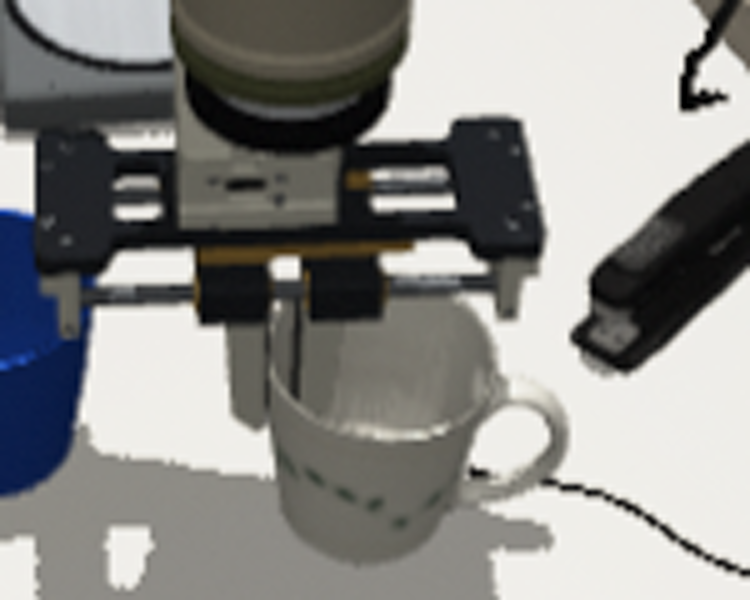

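Call:
{"api": "carry_out", "payload": {
  "commands": [
    [[0,0,-0.2,0],[0,0,-0.4,0],[0,0,-0.6,0],[0,0,-1,0],[0,0,-1.5,0],[0,0,-1.5,0],[0,0,-1.5,0],[0,0,-1.5,0],[0,0,-1,0],[0,0,-0.5,0],[0,0,0,0],[0,0,0,0]]
  ]
}}

```text
t: 7.8
tool_pos: [0.4811, -0.2801, 0.1682]
orientation: [-2.544, -1.842, 0.0]
force: [-0.3, -0.1, -2.8]
opening: 0.0087
```

```bash
python3 -c "
from h import *
go((.482,-.280,.22),-18)
s=robot.read_camera('side')[:,:,::-1]
show(s,275,425,160,280,5,'lift.png')
"
```

```text
t 7.8 pos [ 0.4811 -0.2801  0.1682] zaxis [-5.e-04  3.e-04 -1.e+00] yang -18.2 shift cm [ 0.04  0.08 -5.18] roll -0.2 F [-0.3 -0.1 -2.8] T [-0.    0.14 -0.01] open 0.0087 q [-0.62  0.05  1.69 -0.    1.4  -0.3 ]
```

View pics/lift.png

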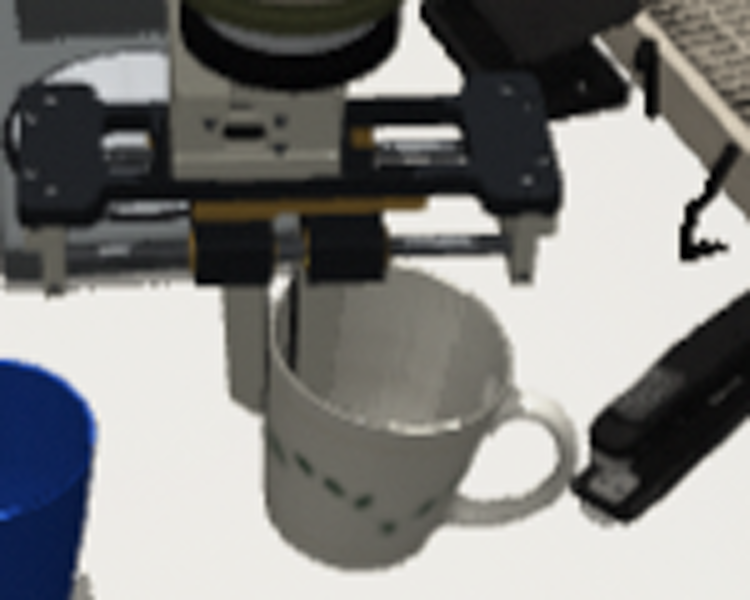

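The mug is held (2.8 N), leaning about 6° because its tapered wall lies against the pads, with the handle side low. I'll carry it over the plate and let the foot flatten on the plate as I lower it.

Call:
{"api": "carry_out", "payload": {
  "commands": [
    [[0,0,-0.7,0],[0.5,-0.14,-0.7,0],[1.2,-0.33,-0.2,0],[2.4,-0.65,0,0],[2.4,-0.65,0,0],[2.4,-0.65,0,0],[2.4,-0.65,0,0],[2.4,-0.65,0,0],[2.4,-0.65,0,0],[2.4,-0.65,0,0],[2.4,-0.65,0,0],[2.4,-0.65,0,0],[2.4,-0.65,0,0],[2.4,-0.65,0,0],[2.4,-0.65,0,0],[1.0,-0.27,0,0],[0.3,-0.08,0,0],[0,0,0,0],[0,0,0,0],[0,0,0,0]]
  ]
}}

```text
t: 9.52
tool_pos: [0.4987, 0.0479, 0.1846]
orientation: [2.545, 1.841, -0.0]
force: [-0.7, 0.0, -1.9]
opening: 0.009
```

```bash
python3 -c "
from h import *
go((.498,.049,.130),-18)
s=robot.read_camera('side')[:,:,::-1]
show(s,235,385,110,230,5,'over.png')
"
```

```text
t 9.5167 pos [0.4987 0.0479 0.1846] zaxis [-1.e-04 -4.e-04 -1.e+00] yang -18.25 shift cm [ 0.09 -0.11  5.46] roll -0.25 F [-0.7  0.  -1.9] T [-0.01  0.2  -0.02] open 0.009 q [-0.01 -0.11  1.82 -0.    1.43  0.31]
```

View pics/over.png

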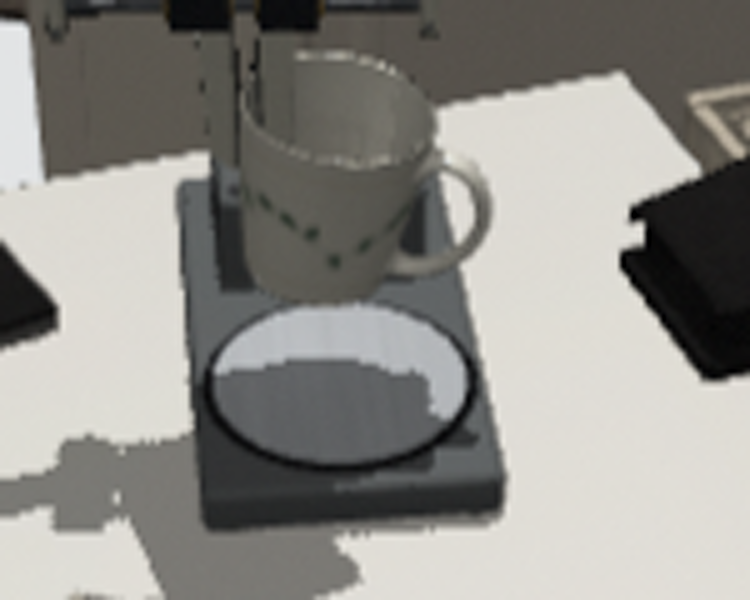

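Call:
{"api": "carry_out", "payload": {
  "commands": [
    [[0,0,0.8,0],[0,0,1.2,0],[0,0,1.2,0],[0,0,1.2,0],[0,0,0.8,0],[0,0,0.4,0],[0,0,0.2,0],[0,0,0,0],[0,0,0,0],[0,0,0,0]]
  ]
}}

```text
t: 10.4
tool_pos: [0.4993, 0.0488, 0.1274]
orientation: [2.544, 1.842, 0.002]
force: [1.0, 0.2, -1.2]
opening: 0.0087
```

Call:
{"api": "carry_out", "payload": {
  "commands": [
    [[0,0,0.1,0],[0,0,0.1,0],[0,0,0.1,0],[0,0,0.1,0],[0,0,0.1,0],[0,0,0,0]]
  ]
}}

```text
t: 10.9
tool_pos: [0.4986, 0.0488, 0.1213]
orientation: [-2.545, -1.842, 0.001]
force: [-0.3, 0.4, -2.8]
opening: 0.0089
```

Call:
{"api": "carry_out", "payload": {
  "commands": [
    [[0,0,0.1,0],[0,0,0.1,0],[0,0,0.1,0],[0,0,0.1,0],[0,0,0,0]]
  ]
}}

```text
t: 11.32
tool_pos: [0.4986, 0.0488, 0.1174]
orientation: [-2.545, -1.842, 0.001]
force: [-0.6, -0.7, -2.7]
opening: 0.009
```

Call:
{"api": "carry_out", "payload": {
  "commands": [
    [[0,0,0.1,0],[0,0,0.1,0],[0,0,0.1,0],[0,0,0,0]]
  ]
}}

```text
t: 11.65
tool_pos: [0.4987, 0.0488, 0.1144]
orientation: [-2.545, -1.842, 0.0]
force: [0.4, -0.5, -1.2]
opening: 0.0091
```

Call:
{"api": "carry_out", "payload": {
  "commands": [
    [[0,0,0.1,0],[0,0,0.1,0],[0,0,0,0]]
  ]
}}

```text
t: 11.9
tool_pos: [0.499, 0.0489, 0.1131]
orientation: [2.545, 1.842, 0.001]
force: [-1.4, 0.3, 3.8]
opening: 0.009
```

Call:
{"api": "carry_out", "payload": {
  "commands": [
    [[0,0,0.1,0],[0,0,0.1,0],[0,0,0,0]]
  ]
}}

```text
t: 12.15
tool_pos: [0.4995, 0.049, 0.1121]
orientation: [2.544, 1.842, 0.002]
force: [-4.6, 1.5, 10.7]
opening: 0.009
```

Contact at z≈0.113. I'll ease the grip so the mug can pivot flat.

Call:
{"api": "carry_out", "payload": {
  "commands": [
    [[0,0,0,0],[0,0,0,0],[0,0,0,0],[0,0,0,0]]
  ],
  "grip_force": 8
}}

```text
t: 12.48
tool_pos: [0.4991, 0.0489, 0.1112]
orientation: [2.544, 1.842, 0.001]
force: [-2.8, 1.7, 6.2]
opening: 0.0097
```

Call:
{"api": "carry_out", "payload": {
  "commands": [
    [[0,0,0.1,0],[0,0,0.1,0],[0,0,0,0]]
  ]
}}

```text
t: 12.73
tool_pos: [0.4991, 0.049, 0.1094]
orientation: [2.544, 1.842, 0.001]
force: [-4.6, 1.8, 8.9]
opening: 0.0106
```

```bash
python3 -c "
from h import *
go((.498,.049,.108),-18)
s=robot.read_camera('side')[:,:,::-1]
show(s,235,385,110,230,5,'down.png')
"
```

```text
t 12.7333 pos [0.4991 0.049  0.1094] zaxis [ 7.e-04  2.e-04 -1.e+00] yang -18.19 shift cm [-0.03 -0.1   0.14] roll -0.19 F [-4.6  1.8  8.9] T [ 0.06  0.61 -0.04] open 0.0106 q [-0.   -0.04  1.9   0.    1.29  0.31]
```

View pics/down.png

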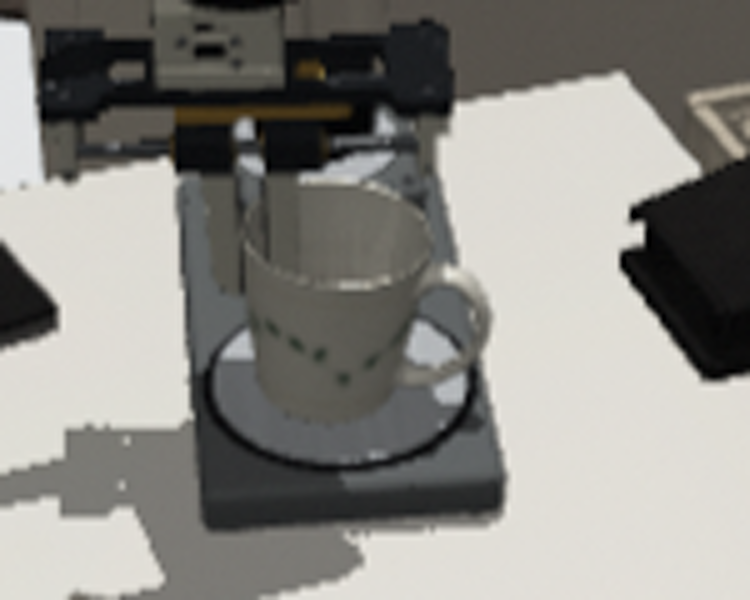

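Call:
{"api": "carry_out", "payload": {
  "commands": [
    [[0,0,0.05,0],[0,0,0.05,0],[0,0,0,0],[0,0,0,0]]
  ],
  "grip_force": 4
}}

```text
t: 13.12
tool_pos: [0.4989, 0.0489, 0.108]
orientation: [2.545, 1.842, 0.001]
force: [-3.0, 1.2, 4.7]
opening: 0.0107
```

Call:
{"api": "carry_out", "payload": {
  "commands": [
    [[0,0,0,0],[0,0,0,0],[0,0,0,0],[0,0,0,0],[0,0,0,0]]
  ],
  "claw": 2.0
}}

```text
t: 13.53
tool_pos: [0.4987, 0.0488, 0.1074]
orientation: [-2.545, -1.842, 0.0]
force: [-0.5, 0.3, 0.3]
opening: 0.02
```

Call:
{"api": "carry_out", "payload": {
  "commands": [
    [[0,0,0,0],[0,0,0,0],[0,0,0,0],[0,0,0,0],[0,0,0,0]]
  ],
  "claw": 4.5
}}

```text
t: 13.95
tool_pos: [0.4988, 0.0488, 0.1077]
orientation: [2.545, 1.842, 0.0]
force: [0.2, -0.5, 0.4]
opening: 0.0439
```

```bash
python3 -c "
from h import *
go((.498,.049,.108),-18)
s=robot.read_camera('side')[:,:,::-1]
show(s,235,385,110,230,5,'rel.png')
"
```

```text
t 13.95 pos [0.4988 0.0488 0.1077] zaxis [ 1.e-04 -0.e+00 -1.e+00] yang -18.2 shift cm [-0.01 -0.09 -0.03] roll -0.2 F [ 0.2 -0.5  0.4] T [-0.05  0.06  0.03] open 0.0439 q [-0.   -0.04  1.9  -0.    1.28  0.31]
```

View pics/rel.png

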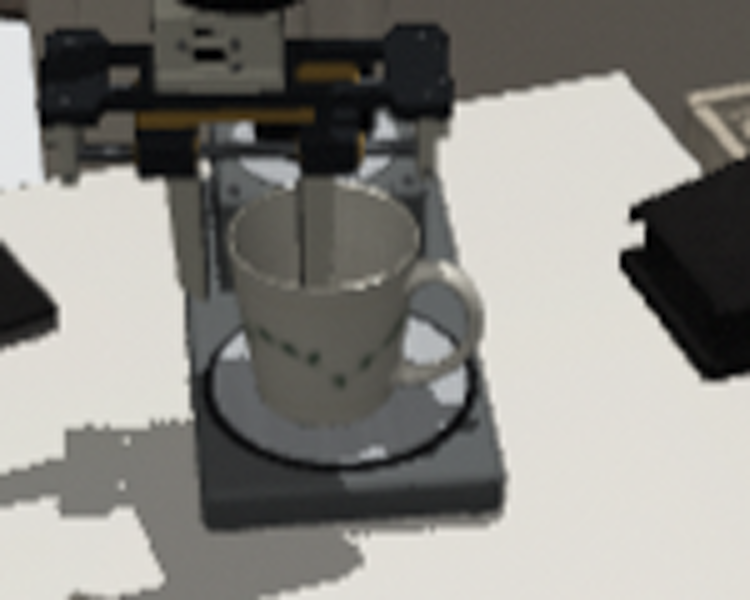

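The mug stands upright within the plate. Rising clear.

Call:
{"api": "carry_out", "payload": {
  "commands": [
    [[0,0,-0.5,0],[0,0,-1,0],[0,0,-1.5,0],[0,0,-1.5,0],[0,0,-1.5,0],[0,0,-1.5,0],[0,0,-1.5,0],[0,0,-1.5,0],[0,0,-1,0],[0,0,-0.5,0],[0,0,0,-6.7],[0,0,0,-6.7],[0,0,0,-6.7],[0,0,0,-6.7],[0,0,0,-6.7],[0,0,0,-6.7],[0,0,0,-6.7],[0,0,0,0],[0,0,0,0]]
  ]
}}

```text
t: 15.58
tool_pos: [0.4986, 0.0488, 0.2274]
orientation: [-1.606, -2.699, 0.0]
force: [1.2, 0.0, 0.5]
opening: 0.0449
```

Call:
{"api": "carry_out", "payload": {
  "commands": [
    [[0,0,0,-6.7],[0,0,0,-6.7],[0,0,0,-6.7],[0,0,0,-6.7],[0,0,0,-6.7],[0,0,0,-6.7],[0,0,0,-6.7],[0,0,0,0],[0,0,0,0]]
  ]
}}

```text
t: 16.33
tool_pos: [0.4987, 0.0488, 0.2276]
orientation: [-0.404, -3.115, 0.0]
force: [0.1, 0.9, 0.6]
opening: 0.0452
```

```bash
python3 -c "
from h import *
go((.5724,.1716,.21),75.5)
t=robot.read_camera('top')[:,:,::-1];s=robot.read_camera('side')[:,:,::-1]
cv2.imwrite('pics/top5.png',t)
show(s,235,385,70,220,4,'s5.png')
"
```

```text
t 16.3333 pos [0.4987 0.0488 0.2276] zaxis [-2.e-04  0.e+00 -1.e+00] yang 75.23 shift cm [-3.99 13.75  1.76] roll -0.27 F [0.1 0.9 0.6] T [0.02 0.04 0.05] open 0.0452 q [-0.   -0.14  1.76  0.    1.51 -1.32]
```

View pics/top5.png

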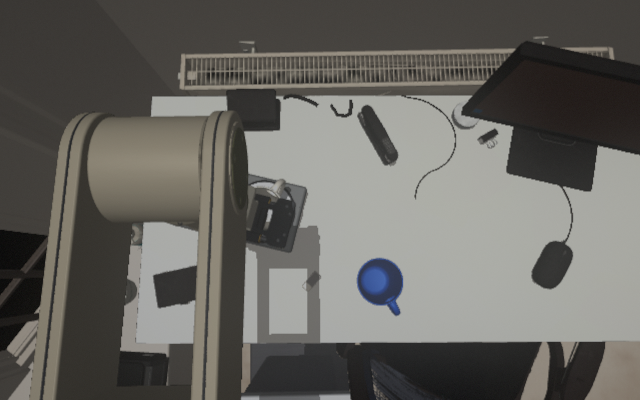

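View pics/s5.png

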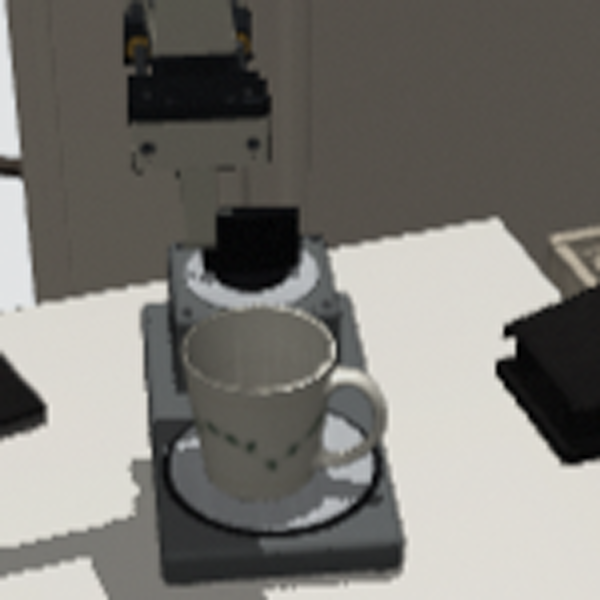

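Call:
{"api": "carry_out", "payload": {
  "commands": [
    [[-0.3,1.0,0,-0.3],[-0.6,2.0,0,0],[-0.7,2.5,0,0],[-0.7,2.5,0,0],[-0.7,2.5,0,0],[-0.6,2.0,0,0],[-0.4,1.2,0,0],[0,0,0,0],[0,0,0,0],[0,0,0,0],[0,0,0,0]]
  ]
}}

```text
t: 17.35
tool_pos: [0.5708, 0.1713, 0.2276]
orientation: [-0.387, -3.117, 0.0]
force: [0.5, -0.2, 0.4]
opening: 0.0452
```

```bash
python3 -c "
from h import *
go((.5724,.1716,.116),75.5)
print('bar top centre by side',ray('side',(296.9,122.5),.135))
s=robot.read_camera('side')[:,:,::-1]
show(s,235,355,50,150,6,'s6.png')
st=robot.read_state(); R=Ro.from_rotvec(st['orientation']).as_matrix()
for a in(-1,1):
  for dx in(-.0075,.0075): print(a,dx,(proj('side',st['tool_pos']+R@[dx,a*.0225,.014])-[235,50])*6)
"
```

```text
t 17.35 pos [0.5708 0.1713 0.2276] zaxis [-2.e-04 -2.e-04 -1.e+00] yang 75.83 shift cm [-0.15  0.07 11.16] roll 0.33 F [ 0.5 -0.2  0.4] T [-0.01 -0.03  0.  ] open 0.0452 q [ 0.21  0.12  1.51 -0.    1.51 -1.12]
bar top centre by side [0.57018781 0.16634345 0.135     ]
-1 -0.0075 [388.76641567 292.38059322]
-1 0.0075 [352.6435386  294.13860979]
1 -0.0075 [378.74668528 240.92183221]
1 0.0075 [343.56617447 242.56639351]
```

View pics/s6.png

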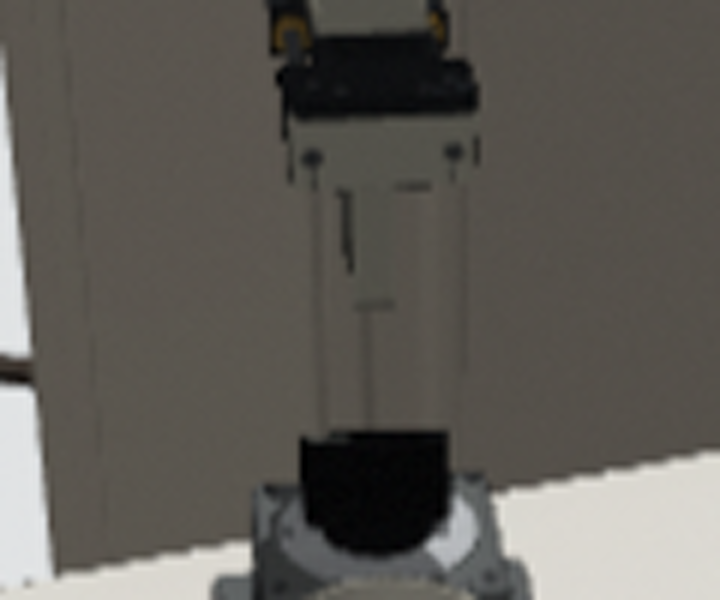

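Call:
{"api": "carry_out", "payload": {
  "commands": [
    [[-0.1,0,0.8,0.3],[0,0,1.5,0],[0,0,1.5,0],[0,0,1.5,0],[0,0,1.5,0],[0,0,1.2,0],[0,0,1,0],[0,0,0.8,0],[0,0,0.6,0],[0,0,0.4,0],[0,0,0.2,0],[0,0,0,0],[0,0,0,0],[0,0,0,0]]
  ]
}}

```text
t: 18.57
tool_pos: [0.5724, 0.1718, 0.1184]
orientation: [0.393, 3.116, 0.001]
force: [-0.8, -0.5, 0.3]
opening: 0.045
```

Call:
{"api": "carry_out", "payload": {
  "commands": [
    [[0,0,0,0],[0,0,0,0],[0,0,0,0],[0,0,0,0],[0,0,0,0],[0,0,0,0],[0,0,0,0],[0,0,0,0],[0,0,0,0],[0,0,0,0]]
  ],
  "claw": 1.0,
  "grip_force": 8
}}

```text
t: 19.4
tool_pos: [0.5728, 0.1748, 0.1178]
orientation: [0.392, 3.115, 0.008]
force: [6.4, 13.9, -6.1]
opening: 0.0131
```

```bash
python3 -c "
from h import *
go((.5724,.1716,.116),75.5)
s=robot.read_camera('side')[:,:,::-1]
show(s,235,355,70,170,6,'s7.png')
"
```

```text
t 19.4 pos [0.5728 0.1748 0.1178] zaxis [ 0.0026  0.005  -1.    ] yang 75.66 shift cm [-0.04 -0.32  0.18] roll 0.16 F [ 6.4 13.9 -6.1] T [ 2.41 -1.02 -0.01] open 0.0131 q [ 0.21  0.2   1.62  0.    1.31 -1.11]
```

View pics/s7.png

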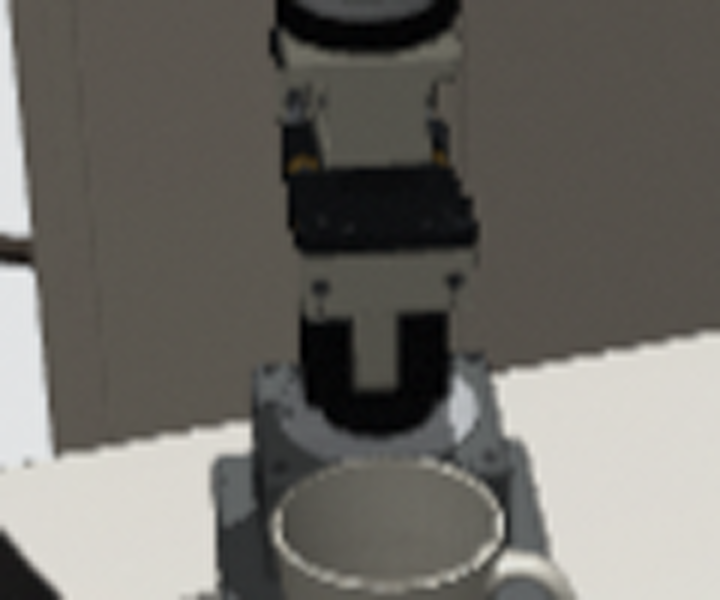

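Gripped at 13.1 mm, but with a 15 N side force: the handle lies a few mm further +y. I'll re-centre to unload it.

Call:
{"api": "carry_out", "payload": {
  "commands": [
    [[0,0.15,0,0],[0,0.15,0,0],[0,0,0,0],[0,0,0,0]]
  ]
}}

```text
t: 19.78
tool_pos: [0.5729, 0.1751, 0.1178]
orientation: [0.393, 3.117, 0.001]
force: [0.5, 3.1, -0.8]
opening: 0.0127
```

```bash
python3 -c "
from h import *
go((.5724,.1716,.116),75.5)"
```

```text
t 19.7833 pos [0.5729 0.1751 0.1178] zaxis [ 4.e-04  8.e-04 -1.e+00] yang 75.61 shift cm [-0.04 -0.35  0.17] roll 0.11 F [ 0.5  3.1 -0.8] T [ 0.76 -0.26 -0.02] open 0.0127 q [ 0.21  0.21  1.62  0.    1.32 -1.11]
```

Call:
{"api": "carry_out", "payload": {
  "commands": [
    [[0,0.05,0,0],[0,0,0,0],[0,0,0,0],[0,0,0,0]]
  ],
  "claw": 0.5,
  "grip_force": 35
}}

```text
t: 20.12
tool_pos: [0.5729, 0.1751, 0.1177]
orientation: [0.394, 3.117, 0.0]
force: [0.5, 3.1, 0.8]
opening: 0.0127
```

Call:
{"api": "carry_out", "payload": {
  "commands": [
    [[0,0,0,2],[0,0,0,4],[0,0,0,4],[0,0,0,4],[0,0,0,4],[0,0,0,4],[0,0,0,4],[0,0,0,4],[0,0,0,0],[0,0,0,0]]
  ]
}}

```text
t: 20.95
tool_pos: [0.5732, 0.1757, 0.1178]
orientation: [1.187, 2.908, 0.002]
force: [3.5, 6.3, -1.7]
opening: 0.0126
```

```bash
python3 -c "
from h import *
go((.5724,.1716,.116),15.5)"
```

```text
t 20.95 pos [0.5732 0.1757 0.1178] zaxis [ 0.0011  0.0012 -1.    ] yang 45.58 shift cm [-0.23 -0.35  0.18] roll 30.08 F [ 3.5  6.3 -1.7] T [ 0.99 -0.39 -0.01] open 0.0126 q [ 0.21  0.21  1.61  0.    1.32 -0.58]
```

Call:
{"api": "carry_out", "payload": {
  "commands": [
    [[0,0.1,0,4],[0,0,0,4],[0,0,0,4],[0,0,0,4],[0,0,0,4],[0,0,0,4],[0,0,0,3],[0,0,0,2],[0,0,0,1],[0,0,0,0],[0,0,0,0],[0,0,0,0]]
  ]
}}

```text
t: 21.95
tool_pos: [0.5739, 0.1761, 0.1178]
orientation: [1.899, 2.502, 0.002]
force: [3.5, 5.1, -0.9]
opening: 0.0133
```

```bash
python3 -c "
from h import *
go((.5724,.1716,.116),15.5)"
```

```text
t 21.95 pos [0.5739 0.1761 0.1178] zaxis [ 9.e-04  7.e-04 -1.e+00] yang 15.6 shift cm [-0.4  -0.27  0.18] roll 0.1 F [ 3.5  5.1 -0.9] T [ 0.7  -0.42  0.01] open 0.0133 q [ 0.21  0.21  1.61  0.    1.32 -0.06]
```

Another 2° to make sure it is on the stop, then a look.

Call:
{"api": "carry_out", "payload": {
  "commands": [
    [[0,0,0,1],[0,0,0,1],[0,0,0,0.5],[0,0,0,0],[0,0,0,0]]
  ]
}}

```text
t: 22.37
tool_pos: [0.574, 0.1761, 0.1178]
orientation: [1.952, 2.461, 0.002]
force: [3.7, 3.7, -1.3]
opening: 0.0132
```

```bash
python3 -c "
from h import *
go((.5724,.1716,.116),15.5)"
```

```text
t 22.3667 pos [0.574  0.1761 0.1178] zaxis [ 1.1e-03  5.0e-04 -1.0e+00] yang 13.16 shift cm [-0.41 -0.26  0.18] roll -2.34 F [ 3.7  3.7 -1.3] T [ 0.65 -0.43  0.77] open 0.0132 q [ 0.21  0.21  1.61  0.    1.32 -0.02]
```

The wrist torque rose to 0.77 N m, so the handle is hard on the stop. Unload, open and rise.

Call:
{"api": "carry_out", "payload": {
  "commands": [
    [[0,0,0,-1],[0,0,0,-0.5],[0,0,0,0]]
  ]
}}

```text
t: 22.62
tool_pos: [0.5739, 0.1761, 0.1178]
orientation: [1.919, 2.487, 0.002]
force: [2.8, 4.9, -0.3]
opening: 0.0128
```

Call:
{"api": "carry_out", "payload": {
  "commands": [
    [[0,0,0,0],[0,0,0,0],[0,0,0,0],[0,0,0,0],[0,0,0,0],[0,0,0,0],[0,0,0,0],[0,0,0,0]]
  ],
  "claw": 4.5
}}

```text
t: 23.28
tool_pos: [0.5735, 0.1757, 0.1176]
orientation: [-1.921, -2.486, 0.0]
force: [1.2, -0.1, 0.7]
opening: 0.0447
```

Call:
{"api": "carry_out", "payload": {
  "commands": [
    [[0,0,-0.5,0],[0,0,-1,0],[0,0,-2,0],[0,0,-2,0],[0,0,-2,0],[0,0,-2,0],[0,0,-1.5,0],[-1.5,0,0,0],[-2.5,-1,0,0],[-3,-1,0,0],[-3,-1,0,0],[0,-3,0,0],[0,-3,0,0],[0,-3,0,0],[0,-3,0,0],[0,-2,0,0],[0,0,0,0],[0,0,0,0],[0,0,0,0]]
  ]
}}

```text
t: 24.87
tool_pos: [0.435, 0.0362, 0.2288]
orientation: [1.92, 2.484, 0.002]
force: [0.8, -0.2, 0.6]
opening: 0.045
```

```bash
python3 -c "
from h import *
go((.5724,.1716,.116),15.5)
t=robot.read_camera('top')[:,:,::-1];s=robot.read_camera('side')[:,:,::-1]
cv2.imwrite('pics/t9.png',t);cv2.imwrite('pics/s9.png',s)
show(s,235,365,100,215,5,'s9c.png')
"
```

```text
t 24.8667 pos [0.435  0.0362 0.2288] zaxis [ 0.0022  0.     -1.    ] yang 14.59 shift cm [ 9.65 16.68 11.31] roll -0.91 F [ 0.8 -0.2  0.6] T [-0.04  0.06  0.01] open 0.045 q [-0.03 -0.33  1.92  0.    1.54 -0.29]
```

View pics/t9.png

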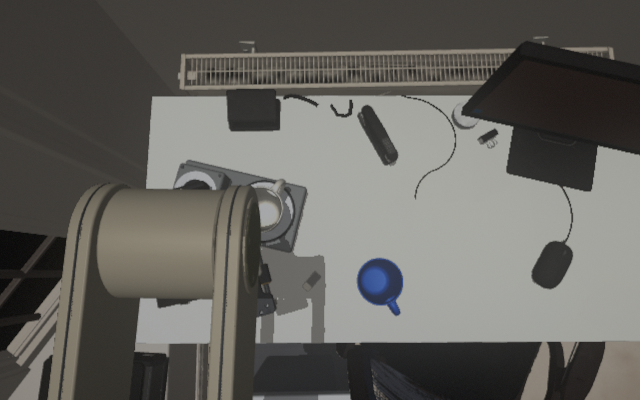

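View pics/s9c.png

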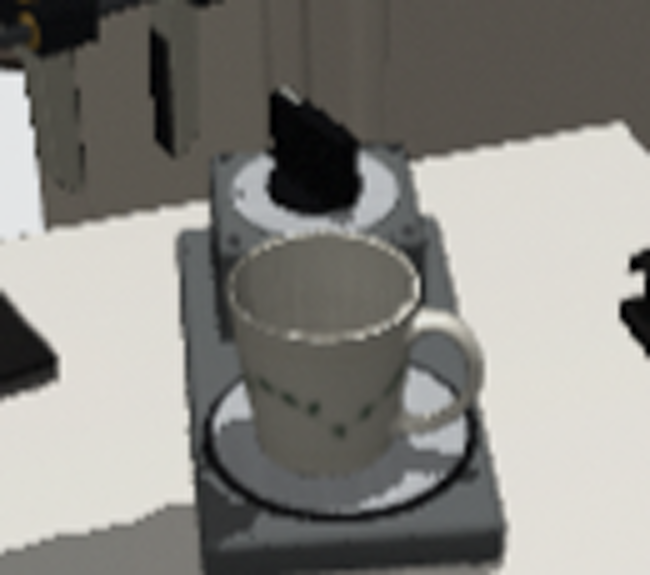

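Call:
{"api": "carry_out", "payload": {
  "commands": [
    [[-1,0,0,0],[-2,0,0,0],[-3,0,0,0],[-3,0,0,0],[-3,0,0,0],[-3,0,0,0],[-3,0,0,0],[-3,0,0,0],[-2,0,0,0],[-1,0,0,0],[0,0,0,0],[0,0,0,0],[0,0,0,0]]
  ]
}}

```text
t: 26.05
tool_pos: [0.4947, -0.1951, 0.2274]
orientation: [-1.92, -2.486, -0.0]
force: [0.3, 0.0, 0.4]
opening: 0.0451
```

```bash
python3 -c "
from h import *
go((.5724,.1716,.116),15.5)
t=robot.read_camera('top')[:,:,::-1]
cv2.imwrite('pics/t10.png',t)
show(t,155,315,145,265,5,'t10c.png')
print('rim side',ray('side',(300,157.5),.129))
"
```

```text
t 26.05 pos [ 0.4947 -0.1951  0.2274] zaxis [-5.e-04  7.e-04 -1.e+00] yang 14.64 shift cm [33.51 16.8  11.16] roll -0.86 F [0.3 0.  0.4] T [-0.03  0.04 -0.01] open 0.0451 q [-0.47 -0.05  1.68  0.    1.51 -0.73]
rim side [0.52751042 0.02279437 0.129     ]
```

View pics/t10c.png

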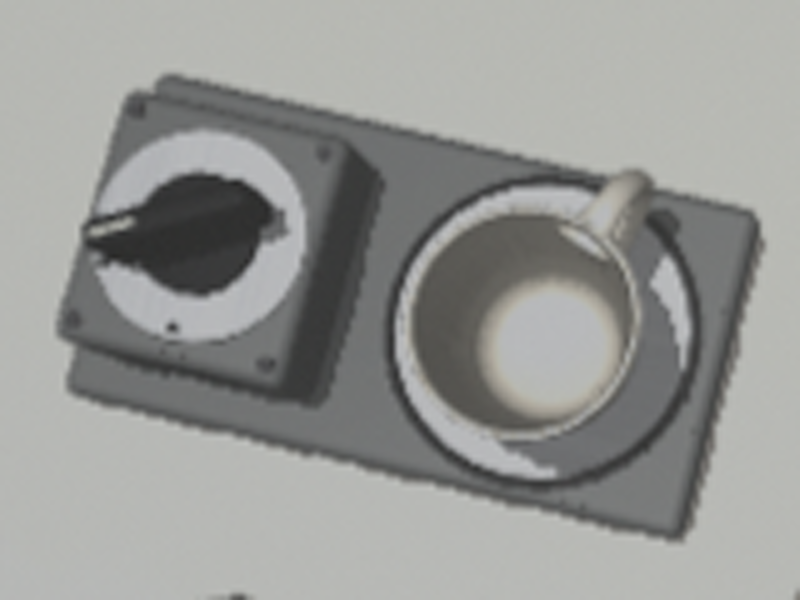

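View pics/t10.png

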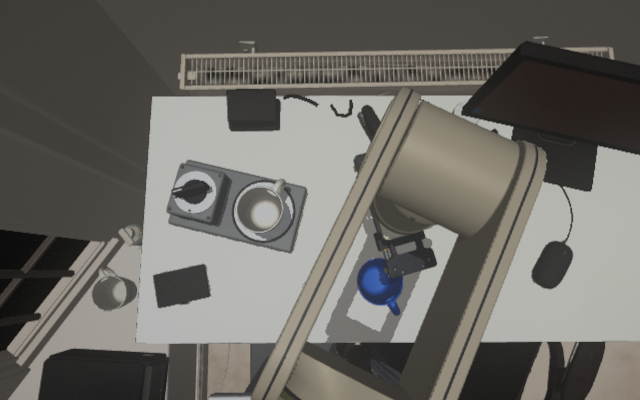

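```bash
python3 -c "
from h import *
print(robot.close_job())"
```

```text
the job is handed in; nothing more can be done
None
```

The white mug now stands upright on the warmer plate and the switch is at its on stop. I handed the job in at about 26 s with the gripper clear of everything.

- **Mug:** I pinched the rim opposite the handle. It hung about 6° off upright while carried, because its tapered wall lay against the pads. I lowered it in 1 mm steps with a peak of about 11 N, eased the grip so the foot settled flat, then released. In the last pictures its centre is roughly 10–15 mm from the plate's centre, against about 30 mm allowed, so the foot is fully on the plate.
- **Switch:** I turned it 60° clockwise plus about 2.5°. The wrist torque then rose to about 0.77 N m, which showed the stop. After release, the top view shows the handle staying at the dash.
- **Checks that disagreed:**
  - The two cameras differed by about 5 mm in y, and I worked with the average.
  - When I closed on the handle it was 3–4 mm further to +y than that average, which gave a 15 N side force. I re-centred the gripper before turning.
- **Other things on the desk:** The stapler, eraser and blue mug were in their original places in the top view at 25 s. In the final picture the arm covers the eraser and part of the stapler.

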